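# Clear the light plate, then hold the blue-capped tube aslant over it

## Task

Clear the light plate for an inspection: pack the amber jar and the white-and-yellow carton upright into the free space of the cardboard kit box beside the blue carton (either order), seated on its floor. Then draw the blue-capped tube out of the orange rack and finish while still holding it motionless in the gripper (do not put it down), cap end up, leaning over at about 45 degrees in any direction, with its middle over the centre of the light plate and its lower end roughly 10 to 18 cm above the plate. Leave the green- and white-capped tubes and the blue carton where they are.

Things in the scene. Friction and masses are not known exactly. Their poses are not given: they have to be found in the camera images.
- plate: Flat light plate (fixed): grey slab 180 (x) x 170 (y) x 12 mm high with a white glowing top; origin at the centre of its underside. The jar and the carton stand on it at the start, side by side along its y, about 84 mm apart.
- plate_top (a point): Centre of the light plate's top face, 12 mm above the bench; z up.
- kitbox: Open cardboard box, fixed to the bench, outside 68 (x) x 178 (y) x 35 mm high, walls and floor 4 mm thick (inside 60 x 170 mm). Origin at the centre of its underside, z up. The things in it stand in one row along its y; the blue carton already fills the +y end, the free space is towards -y. It may stand on the robot's left or right.
- packed: Blue carton already standing in the kit box, 50 (x) x 44 (y) x 73 mm high, loose, 150 g nominal; axes parallel to the box's, centre about 61 mm from the box's centre towards the box's +y. Origin at the centre of its underside. Leave it (a nudge under 2 cm is all right).
- jar: Amber jar with a white lid, a plain upright cylinder of diameter 50 mm and height 75 mm, about 120 g; origin at the centre of its underside, z up.
- carton: White carton with a yellow band, 46 (x) x 60 (y) x 75 mm high, rigid, about 100 g; origin at the centre of its underside, z up. Its 46 mm width along x fits across the box.
- rack: Orange tube rack, fixed, 64 (x) x 164 (y) x 55 mm high, with three square holes of 32 mm in one row along its y, at -48, 0 and +48 mm; origin at the centre of its underside. Tubes stand on its floor, 5 mm above the bench, and rise 65 mm above its top. It may stand on the robot's left or right.
- tube: Blue-capped cone-bottomed tube, 115 mm long, about 60 g, standing loose in any one of the three holes: body and cap of one diameter, 29 mm, the cap being the top 14 mm; best gripped 20 to 35 mm below the top. Origin at the centre of its bottom tip, z along its axis towards the cap.
- tube_mid (a point): Middle of the blue-capped tube's axis, 57.5 mm from its bottom tip.
- tube_green: Same tube with a green cap, in another hole of the rack; leave it in place (origin at its bottom tip, z towards the cap).
- tube_white: Same tube with a white cap, in another hole of the rack; leave it in place (origin at its bottom tip, z towards the cap).

How it is judged (in metres and radians):
On the way, in this order (a step that is already met when the one before it is completed fails the run):
1. the jar and the carton both stand upright on the kit box's floor, released (z of jar in the frame of kitbox between 0 and 0.01 m and x of jar in the frame of kitbox between -0.022 and 0.022 m and y of jar in the frame of kitbox between -0.07 and 0.07 m and angle between each of jar, carton's own z axis and vertical below 0.12 rad and z of carton in the frame of kitbox between 0 and 0.01 m and x of carton in the frame of kitbox between -0.022 and 0.022 m and y of carton in the frame of kitbox between -0.07 and 0.07 m and linear speed of each of jar, carton below 0.02 m/s and contact force between each of jar, carton and the fingers below 0.05 N), for 0.2 s.
2. the blue-capped tube is drawn clear of the rack, gripped (z of tube in the frame of rack above 0.06 m and contact force between tube and the fingers above 1 N and contact force between tube and rack below 0.05 N), for 0.1 s.
At the end, for the whole second after the job is handed in: Fingers alone hold the blue-capped tube still, cap up, leaning 30-60 deg, middle within 60 mm (from above) of the plate centre, tip 70-220 mm above it; jar and carton upright (7 deg) on the box floor, not touched by the fingers; other tubes and blue carton within 14 deg of upright, 20 mm of start (all of step 1 and angle between tube's own z axis and vertical between 0.52 and 1.05 rad and horizontal distance between tube_mid and plate_top below 0.06 m and z of tube in the frame of plate_top between 0.07 and 0.22 m and contact force between tube and the fingers above 1 N and linear speed of tube below 0.02 m/s and angular speed of tube below 0.15 rad/s and contact force between tube and rack below 0.05 N and contact force between tube and plate below 0.05 N and contact force between tube and kitbox below 0.05 N and contact force between tube and jar below 0.05 N and contact force between tube and carton below 0.05 N and contact force between tube and tube_green below 0.05 N and contact force between tube and tube_white below 0.05 N and contact force between tube and packed below 0.05 N and distance of each of tube_green, tube_white, packed from where it was at the start of the episode below 0.02 m and angle between each of tube_green, tube_white, packed's own z axis and vertical below 0.25 rad); the arm keeps its last pose, push and grip.
It fails at once if the green- or white-capped tube is pulled up or displaced (distance of any of tube_green, tube_white from where it was at the start of the episode above 0.03 m).
It fails at once if the blue carton is displaced (distance of packed from where it was at the start of the episode above 0.03 m).
It also fails if it takes over 64 s, if anything falls off the work surface, if the arm or the gripper's body presses on something with over 40 N, if the wrist force passes 120 N, or if a joint passes its speed limit or range.

## Robot

A 6-joint arm with a two-finger parallel gripper is mounted at the origin on the work surface. World frame = base frame: x ahead of the robot, y to its left, z up, the work surface at z = 0. Lengths are in mm, angles in rad, forces in N, time in s.
With the tool pointing down it reaches from about 350 to 775 mm from the base axis. Payload 7.3 kg.
Tool frame: the origin (TCP) lies midway between the tips of the shut fingers; the grasp point (between the pads) lies 19 mm behind it; z points along the fingers, y is the line along which they close (so a half turn about z gives the same grasp; the last joint's range is limited). The gripper opens to 92 mm and grips with 3 to 60 N. Pads are 19 mm wide; open, the fingers measure 130 mm over their backs; the gripper's body (75 mm by 190 mm) begins 47 mm behind the grasp point.
Start: joints at [1.165, 0.342, 1.524, -0, 1.275, -0.146], TCP at [134.85, 507.406, 226.741] pointing down, gripper open.
Joint ranges: [-2.53, 2.53], [-0.77, 2.02], [0.04, 2.7], [-1, 4.14], [0.28, 2.66], [-3.11, 3.11]. Speed limits (rad/s): [2.57, 2.57, 3.14, 3.14, 3.14, 3.14].

## Interface

Orientations are given as [roll, pitch, yaw] about the fixed x, y, z axes, in that order (R = Rz(yaw) Ry(pitch) Rx(roll)).
In Python, from plant import * gives the robot as it stands.
- The arm moves only by the tool step_arm, never from a script. Its argument "deltas" is one flat list of numbers, 5 for each row, row after row: the shift along the world's x, y, z in mm, then the turn about the world's z in degrees, then the finger opening in mm, from 0 to 91.8. In form: [tx, ty, tz, turn, gripper, tx, ty, tz, turn, gripper, ...]. A call has exactly 10 rows; each row shifts and turns the commanded pose from where the row before left it; what a row does not reach is not made up. A row lasts 1/8 s, in which the tool goes at most 62.5 mm and 10.7 degrees, less where a joint would pass 70% of its speed; a pose out of reach is approached as far as the arm can. A call is refused whole if a number of a shift passes 62.5 or a number of a turn 10.7, either way. A call with a gripper value outside its range is refused whole. The fingers move at their own pace and stop on an object; the grip force is fixed at half the most. Time passes only in rows, so rows that do not move let the fingers close, or fill a call up. It gives the time, the measured TCP pose, the force, the opening and the grip force at its end, in the units of the state.
- get_obs(): the state, without advancing time (a new reading comes with each control period).
- capture(name): name is "scene" or "side" or "wrist"; returns the picture (384x512x3 uint8, red, green, blue); there is no depth.
- camera_params(name): a dict with "mtx" (3x3 intrinsics, pixels), "k1" (the pictures are not rectified: a ray, as slopes to the right and down, at radius r is drawn at 1 + k1 r^2 times it, then the intrinsics apply), "rvec" (rotation vector, rad) and "tvec" (3), from world to camera coordinates, as OpenCV has them. Camera axes: x right, y down, z forward; pixel columns grow to the right and rows downward; lengths in mm; the calibration is good to about 2 mm. A picture is of the moment at which its call begins: read the wrist's pose just before it. camera_params takes no time and is no camera call; for the wrist camera it gives the pose at the moment of the call.
- close_job(): hands the job in; it is judged then, once.
The state is a dict: "time": time; "joint_positions": joint angles; "dq": joint speeds; "tau": joint torques, N m; "tool_pos": TCP position; "tcp_rot": TCP orientation; "contact_force": force on the tool from outside, world axes, zero at the start; "moment": the same for the moment, N m; "grip_width": finger opening in mm; "finger_force": force on a finger pad.
Only numpy, scipy, OpenCV 4.12 (cv2) and the standard library are available. Lean on these libraries where they do the work, as an engineer would, in place of code of your own. Each camera call takes 0.05 s, during which the arm holds its last target. There are 200 camera calls.

## Working session

There is one attempt and no reset: what is moved stays moved. The work goes in short steps, Python scripts to look and compute and a tool call to move; the robot and the scene stay as the last step left them, time stands still between calls to the robot, and variables do not carry over. Pictures are saved under pics/ and viewed, at most 10 in all, crops included, and the job is handed in when it is done.

Besides the shell and the picture viewer there is one more tool, called after "Call:" as name(argument=value, ...), one argument or row to a line, values as JSON. step_arm: Moves the arm, as the interface text tells. Its arguments: {"type":"object","properties":{"deltas":{"type":"array","items":{"type":"number"}}},"required":["deltas"]}

```bash
mkdir -p pics
cat > h.py <<'E'
from plant import *
import numpy as np, cv2
def cam(n):
    p=camera_params(n); R=cv2.Rodrigues(np.array(p["rvec"],float))[0]; t=np.array(p["tvec"],float).ravel()
    return np.array(p["mtx"],float),float(p["k1"]),R,t
def ray(c,uv):
    K,k1,R,t=c; uv=np.asarray(uv,float).reshape(-1,1,2)
    n=cv2.undistortPoints(uv,K,np.array([k1,0,0,0.])).reshape(-1,2)
    d=np.c_[n,np.ones(len(n))]@R
    return -R.T@t,d
def onplane(c,uv,z):
    o,d=ray(c,uv); return o+d*((z-o[2])/d[:,2])[:,None]
def proj(c,X):
    K,k1,R,t=c
    return cv2.projectPoints(np.asarray(X,float).reshape(-1,1,3),cv2.Rodrigues(R)[0],t,K,np.array([k1,0,0,0.]))[0].reshape(-1,2)
E
python3 - <<'E'
from h import *
o=get_obs();print(o)
for n in("scene","side","wrist"):
    c=cam(n);im=capture(n);cv2.imwrite(f"pics/{n}0.png",im[:,:,::-1]);np.savez(f"pics/{n}0.npz",K=c[0],k1=c[1],R=c[2],t=c[3])
    print(n,(-c[2].T@c[3]).round(),c[2][2].round(2))
E
python3 -c "
import cv2,numpy as np
a=[cv2.imread(f'pics/{n}0.png') for n in('scene','side')]
cv2.imwrite('pics/both.png',cv2.resize(np.hstack(a),(800,300)))"
```

```text
{'time': 0.0, 'joint_positions': array([ 1.16498121e+00,  3.42728875e-01,  1.52501213e+00, -2.94440283e-05,
        1.27536666e+00, -1.46018086e-01]), 'dq': array([ 1.10161335e-03, -6.19415580e-04,  5.73611166e-05,  7.50485501e-04,
        2.89447652e-04, -1.35215493e-03]), 'tau': array([ 2.68593394e-04, -4.31235981e+01, -2.44225180e+01,  7.17836665e-02,
        5.59253187e-02, -1.64733210e-04]), 'tool_pos': array([134.70251938, 507.01486341, 226.04346072]), 'tcp_rot': array([-3.14008966e+00, -1.92578923e-04,  2.88180407e+00]), 'contact_force': array([ 0.45395677, -0.87423216,  0.26639108]), 'moment': array([-0.0243645 , -0.01459184, -0.03076512]), 'finger_force': 0.0, 'grip_width': 92.20255233645125}
scene [1252. -421.  928.] [-0.61  0.34 -0.71]
side [ 334. -589.  546.] [ 0.19  0.77 -0.61]
wrist [ 59. 527. 385.] [ 0.28 -0.08 -0.96]
```

View pics/scene0.png

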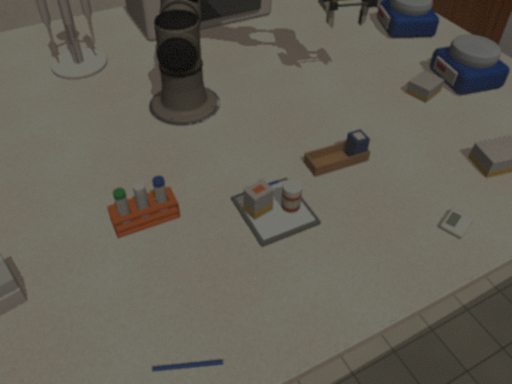

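View pics/side0.png

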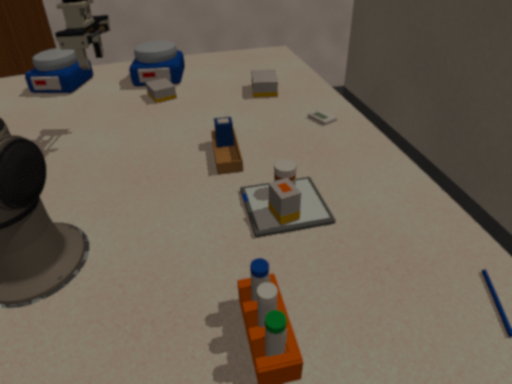

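Run:
```python
import cv2,numpy as np
a=cv2.imread('pics/scene0.png')[120:245,215:385];b=cv2.imread('pics/side0.png')[105:245,200:345]
f=lambda x,h:cv2.resize(x,None,fx=h/x.shape[0],fy=h/x.shape[0],interpolation=cv2.INTER_CUBIC)
m=np.hstack([f(a,290),f(b,290)]);m=cv2.convertScaleAbs(m,alpha=1.6)
print(m.shape);cv2.imwrite('pics/z.png',m)
from h import *
H={n:cv2.cvtColor(cv2.imread(f'pics/{n}0.png'),cv2.COLOR_BGR2HSV) for n in('scene','side')}
roi={'scene':(90,120,390,250),'side':(190,100,350,384)}
rng={'orange':((2,190,90),(12,255,255)),'brown':((5,110,40),(18,235,200)),'blue':((105,120,30),(130,255,255)),'green':((45,100,30),(80,255,255)),}
for n in H:
    x0,y0,x1,y1=roi[n];c=cam(n)
    for k,(lo,hi) in rng.items():
        m=cv2.inRange(H[n][y0:y1,x0:x1],lo,hi)
        for q in cv2.findContours(m,cv2.RETR_EXTERNAL,cv2.CHAIN_APPROX_NONE)[0]:
            A=cv2.contourArea(q)
            if A<25: continue
            q=q+np.array([x0,y0]);r=cv2.minAreaRect(q);ctr=np.array(r[0])
            h=cv2.approxPolyDP(cv2.convexHull(q),2,True).reshape(-1,2)
            print(n,k,A,ctr.round(1),h.tolist(),onplane(c,ctr,113 if k in('blue','green') else 30).round()[0])
```

```text
(290, 694, 3)
scene brown 1585.0 [144.1 211. ] [[170, 188], [177, 202], [178, 217], [118, 237], [108, 206]] [ 421. -275.   30.]
scene brown 47.5 [258.3 188.6] [[264, 188], [258, 192], [253, 190], [259, 185]] [481.  17.  30.]
scene brown 845.5 [337.6 156. ] [[368, 152], [365, 159], [317, 174], [306, 156], [341, 143]] [469. 279.  30.]
scene blue 39.5 [158.  180.5] [[162, 180], [159, 184], [154, 182], [157, 177]] [ 418. -226.  113.]
scene green 67.0 [118.5 193.5] [[121, 189], [123, 196], [116, 198], [114, 191]] [ 418. -324.  113.]
side orange 208.5 [256.  337.5] [[253, 324], [264, 327], [262, 349], [256, 351], [248, 333], [249, 326]] [ 399. -292.   30.]
side orange 763.0 [273.4 349.7] [[289, 322], [301, 358], [300, 363], [258, 372], [255, 369], [256, 354]] [ 419. -318.   30.]
side orange 159.0 [248.7 305.1] [[246, 296], [256, 301], [253, 315], [243, 312], [242, 302]] [ 402. -232.   30.]
side orange 44.0 [280.5 301. ] [[278, 292], [283, 310], [277, 308]] [ 455. -237.   30.]
side orange 87.5 [244. 284.] [[250, 279], [247, 288], [239, 288], [238, 281]] [ 404. -187.   30.]
side orange 40.5 
[... 235 characters left out ...]
86.4 327. ] [[271, 273], [275, 276], [302, 358], [300, 378], [281, 383], [269, 280]] [ 450. -287.   30.]
side brown 78.5 [284.4 187. ] [[284, 182], [291, 190], [282, 191], [278, 184]] [557.  61.  30.]
side brown 689.0 [226.6 150.8] [[213, 131], [234, 132], [241, 157], [241, 170], [217, 172], [212, 143]] [457. 257.  30.]
side blue 231.5 [259.  267.5] [[262, 259], [267, 263], [266, 274], [256, 276], [252, 273], [251, 264], [254, 260]] [ 422. -227.  113.]
side blue 302.0 [223.8 132.1] [[230, 120], [232, 144], [218, 145], [215, 120]] [447. 210. 113.]
side green 369.0 [275.  321.5] [[272, 310], [281, 312], [285, 318], [284, 328], [280, 332], [270, 332], [266, 327], [265, 316]] [ 419. -323.  113.]
```

View pics/z.png

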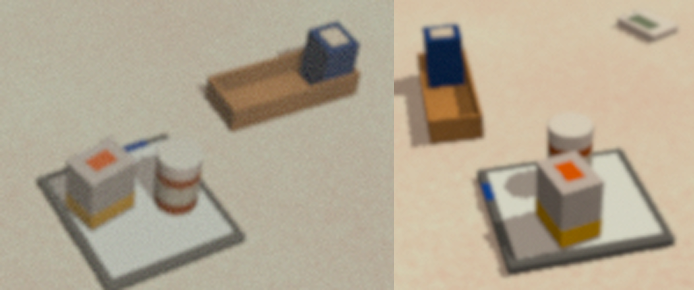

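View pics/wrist0.png

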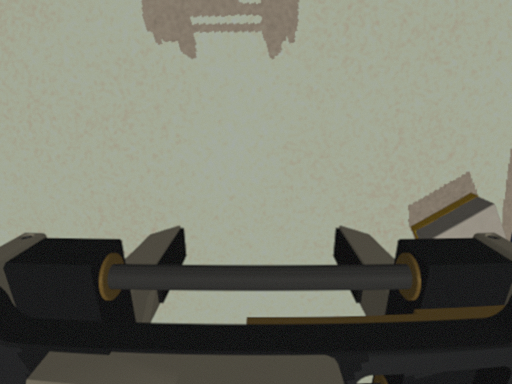

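The scene view shows the rack (145,210), plate (275,210) with carton (258,200) and jar (291,197), and the kit box (337,157) with the blue carton at its +y end. The side view agrees, with the blue cap at (260,267) in the rack's +y hole. I'll move over the plate for a wrist view.

Call:
step_arm(
  deltas=[36.5, -38, 14, -7.5, 91, 36.5, -38, 14, -7.5, 91, 36.5, -38, 14, -7.5, 91, 36.5, -38, 14, -7.5, 91, 36.5, -38, 14, -7.5, 91, 36.5, -38, 14, -7.5, 91, 36.5, -38, 14, -7.5, 91, 36.5, -38, 14, -7.5, 91, 36.5, -38, 14, -7.5, 91, 36.5, -38, 14, -7.5, 91],
)

```text
time: 1.4
tool_pos: [500.7, 126.0, 367.0]
tcp_rot: [-3.141, -0.0, 1.568]
contact_force: [0.5, 0.5, 0.1]
grip_width: 91.2
finger_force: 0.0
```

Run:
```python
from h import *
o=get_obs();print(o['time'],o['tool_pos'].round(1),o['tcp_rot'].round(4))
c=cam('wrist');im=capture('wrist');cv2.imwrite('pics/w1.png',im[:,:,::-1]);np.savez('pics/w1.npz',K=c[0],k1=c[1],R=c[2],t=c[3])
print(c[0][0],(-c[2].T@c[3]).round())
```

```text
1.4 [500.7 126.  367. ] [-3.1414e+00 -2.0000e-04  1.5683e+00]
[283.71650516   0.         259.38434034] [501. 204. 526.]
```

View pics/w1.png

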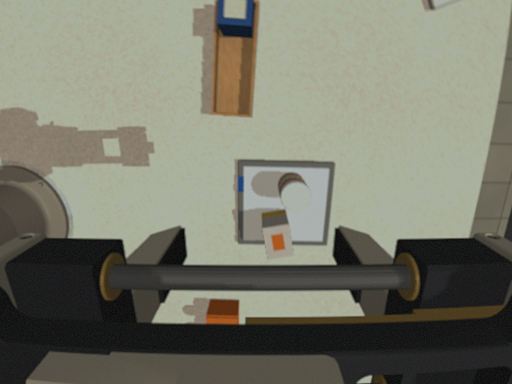

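The wrist view shows the box at (235,60), the blue carton at (235,15), the plate spanning (240,160) to (332,244), the jar lid at (296,193), and the carton top around (278,240).

Run:
```python
from h import *
im=cv2.imread('pics/w1.png');d=np.load('pics/w1.npz');c=(d['K'],float(d['k1']),d['R'],d['t'])
hsv=cv2.cvtColor(im,cv2.COLOR_BGR2HSV)
def big(m):
    q=max(cv2.findContours(m,cv2.RETR_EXTERNAL,cv2.CHAIN_APPROX_NONE)[0],key=cv2.contourArea); return q.reshape(-1,2)
def show(n,q,z):
    p=onplane(c,q,z)[:,:2].astype(np.float32);r=cv2.minAreaRect(p);print(n,np.round(r[0],1),np.round(r[1],1),round(r[2],1),'bbox',p.min(0),p.max(0));return p
m=cv2.inRange(hsv,(5,100,40),(20,255,255));m[130:]=0;m[:,:200]=0;m[:,270:]=0
q=big(m);show('box',q,35)
e=q[(q[:,1]>50)&(q[:,1]<105)]
for s,name in((-1,'Ledge'),(1,'Redge')):
    es=e[(e[:,0]-235)*s>12];p=onplane(c,es,35);f=np.polyfit(p[:,1],p[:,0],1);print(name,f, 'x at y=240:',np.polyval(f,240))
low=q[q[:,1]>108];print('low y',onplane(c,low,35)[:,1].min())
m=cv2.inRange(hsv,(105,120,20),(130,255,255));m[60:]=0;show('blue top',big(m),77)
g=cv2.inRange(hsv,(0,0,0),(180,110,125));g[:140]=0;g[250:]=0;g[:,:228]=0;g[:,345:]=0
show('plate',big(g),12)
o=cv2.inRange(hsv,(3,150,100),(14,255,255));o[:225]=0;o[255:]=0;o[:,:260]=0;o[:,300:]=0;show('orange sq',big(o),87)
z=cv2.resize(im[155:265,230:345],None,fx=5,fy=5,interpolation=cv2.INTER_CUBIC)
cv2.imwrite('pics/zw.png',z)
```

```text
box [460.3 282.1] [176.9  67.3] 85.7 bbox [420.51556 192.43167] [498.4608  368.14334]
Ledge [7.04920639e-02 4.07472174e+02] x at y=240: 424.3902689766513
Redge [7.50415288e-02 4.72026482e+02] x at y=240: 490.0364486445466
low y 192.43166630524684
blue top [467.3 332. ] [47.9 49.3] 85.4 bbox [442.67276 306.47748] [493.0227 354.6424]
plate [547.8  29. ] [169.4 179.4] 88.5 bbox [456.14713  -56.789806] [639.1455  115.68557]
orange sq [532.1 -13.9] [17.6 26.7] 9.8 bbox [522.2313   -27.597364] [541.40106    -1.1523833]
```

View pics/zw.png

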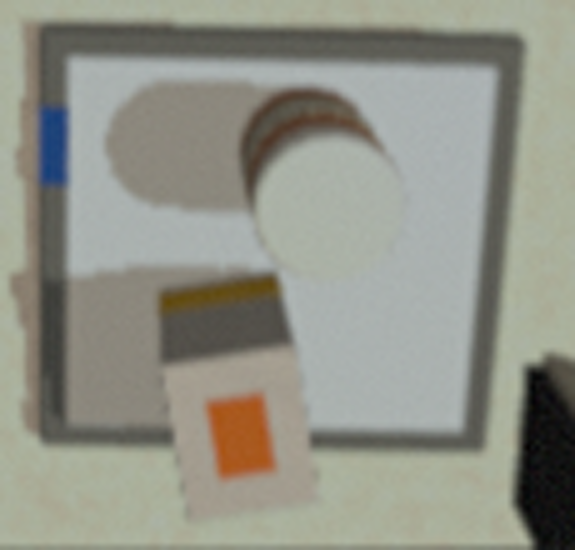

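Run:
```python
from h import *
d=np.load('pics/w1.npz');c=(d['K'],float(d['k1']),d['R'],d['t'])
Z=lambda p:(np.array(p)+.5)/5-.5+[230,155]
L=onplane(c,Z([[330,205],[255,205],[405,205],[330,280],[330,130]]),87);print('jar',L.round(1))
C=onplane(c,Z([[165,362],[290,345],[316,498],[190,518]]),87);print('carton',C.round(1),C.mean(0).round(1))
e=[np.degrees(np.arctan2(*(C[b]-C[a])[[1,0]])) for a,b in((0,1),(3,2),(3,0),(2,1))];print('angles',np.round(e,1),[np.linalg.norm(C[a]-C[b]).round(1) for a,b in((0,1),(3,2),(3,0),(2,1))])
P=onplane(c,Z([[42,27],[522,38],[480,447],[40,440]]),12);print('plate',P.round(1),P.mean(0).round(1))
th=np.radians(-4.2);R=np.array([[np.cos(th),-np.sin(th)],[np.sin(th),np.cos(th)]])
B=np.array([[x,y] for x in(-34,34) for y in(-89,89)])@R.T+[460.5,283]
for n in('scene','side'): print(n,proj(cam(n),np.c_[B,[35]*4]).round(1).tolist(), 'base',proj(cam(n),np.c_[B,[0]*4]).round(1).tolist())
# blue top centre/corners predicted
b=np.array([[x,y] for x in(-25,25) for y in(39,83)])@R.T+[460.5,283]
for n in('scene','side'): print(n,'blue',proj(cam(n),np.c_[b,[77]*4]).round(1).tolist())
print('wrist',proj(c,np.c_[B,[35]*4]).round(1).tolist(),proj(c,np.c_[b,[77]*4]).round(1).tolist())
# caps
for n,uv in(('scene',(158,180.5)),('side',(259,267.5))): print(n)
def tri(a,b):
    (o1,d1),(o2,d2)=[(lambda r:(r[0],r[1][0]))(ray(cam(n),uv)) for n,uv in(('scene',a),('side',b))]
    s=np.linalg.lstsq(np.c_[d1,-d2],o2-o1,rcond=None)[0];return (o1+d1*s[0]).round(1),(o2+d2*s[1]).round(1)
print('green',tri((119,193.5),(275,321)),'blue',tri((158.5,182),(259,267.5)))
```

```text
jar [[559.8  68.5  87. ]
 [535.4  68.6  87. ]
 [584.2  68.4  87. ]
 [560.7  42.7  87. ]
 [559.   93.6  87. ]]
carton [[506.3  13.6  87. ]
 [548.1  19.6  87. ]
 [558.7 -37.8  87. ]
 [515.  -45.4  87. ]] [532.  -12.5  87. ]
angles [  8.1   9.8  98.4 100.5] [np.float64(42.2), np.float64(44.3), np.float64(59.7), np.float64(58.4)]
plate [[462.2 113.9  12. ]
 [638.7 109.4  12. ]
 [634.  -56.8  12. ]
 [457.2 -52.6  12. ]] [548.   28.5  12. ]
scene [[304.1, 153.1], [357.5, 137.8], [315.8, 168.2], [370.4, 151.9]] base [[303.0, 162.3], [355.6, 146.9], [314.4, 177.4], [368.1, 161.0]]
side [[216.6, 163.2], [211.2, 130.4], [243.2, 160.3], [234.3, 128.1]] base [[217.7, 174.5], [212.3, 140.8], [243.7, 171.6], [235.0, 138.5]]
scene blue [[346.8, 132.4], [359.9, 128.8], [356.3, 143.0], [369.6, 139.1]]
side blue [[214.5, 125.0], [213.2, 117.9], [232.6, 123.2], [230.7, 116.2]]
wrist [[210.8, 113.7], [214.6, -3.8], [251.2, 116.4], [258.6, -0.8]] [[215.0, 23.5], [216.3, -9.9], [249.9, 25.9], [251.9, -7.5]]
scene
side
green (array([ 419.1, -323.2,  114. ]), array([ 419.1, -323.2,  114. ])) blue (array([ 422.5, -226.8,  111.8]), array([ 422.3, -226.3,  112.2]))
```

The carton is at (532,-12.5) with yaw about 9°, the jar at (560,68.5), the box at (460.5,283) with yaw about -4.2°, and the plate at (548,28.7). The measured sizes match those given. Carton first.

Call:
step_arm(
  deltas=[7.8, -34.6, -20, 2.3, 91, 7.8, -34.6, -20, 2.3, 91, 7.8, -34.6, -20, 2.3, 91, 7.8, -34.6, -20, 2.4, 91, 0, 0, -50, 0, 91, 0, 0, -50, 0, 91, 0, 0, -50, 0, 91, 0, 0, -40, 0, 91, 0, 0, -30, 0, 91, 0, 0, -15, 0, 91],
)

```text
time: 2.7
tool_pos: [530.0, -10.7, 50.0]
tcp_rot: [-3.139, -0.001, 1.735]
contact_force: [0.2, 0.4, 0.1]
grip_width: 91.1
finger_force: 0.0
```

Call:
step_arm(
  deltas=[0, 0, 0, 0, 30, 0, 0, 0, 0, 30, 0, 0, 0, 0, 30, 0, 0, 0, 0, 30, 0, 0, 0, 0, 30, 0, 0, 0, 0, 30, 0, 0, 0, 0, 30, 0, 0, 20, 0, 30, 0, 0, 30, 0, 30, 0, 0, 30, 0, 30],
)

```text
time: 3.95
tool_pos: [530.6, -10.9, 132.0]
tcp_rot: [-3.14, -0.0, 1.735]
contact_force: [0.8, -0.5, -1.2]
grip_width: 45.7
finger_force: 30.0
```

Call:
step_arm(
  deltas=[-5, 20, 15, -1.7, 30, -9, 40, 0, -1.7, 30, -9, 40, 0, -1.7, 30, -9, 40, 0, -1.7, 30, -9, 40, 0, -1.7, 30, -9, 40, 0, -1.7, 30, -9, 40, 0, -1.7, 30, -7, 30.5, 0, -1.7, 30, -3.6, 10, 0, 0, 30, 0, 0, 0, 0, 30],
)

```text
time: 5.2
tool_pos: [461.1, 289.5, 146.3]
tcp_rot: [-3.141, 0.001, 1.499]
contact_force: [-0.3, 0.0, -2.2]
grip_width: 45.8
finger_force: 30.0
```

Run:
```python
from h import *
o=get_obs();print(o['time'],o['tool_pos'].round(1),np.degrees(o['tcp_rot'][2]))
c=cam('wrist');im=capture('wrist');cv2.imwrite('pics/w2.png',im[:,:,::-1]);np.savez('pics/w2.npz',K=c[0],k1=c[1],R=c[2],t=c[3])
th=np.radians(-4.2);R=np.array([[np.cos(th),-np.sin(th)],[np.sin(th),np.cos(th)]])
B=np.array([[x,y] for x in(-34,34) for y in(-89,89)])@R.T+[460.5,283]
b=np.array([[x,y] for x in(-25,25) for y in(39,83)])@R.T+[460.5,283]
print(proj(c,np.c_[B,[35]*4]).round(1).tolist(),proj(c,np.c_[b,[77]*4]).round(1).tolist())
```

```text
5.2 [461.1 289.5 146.3] 85.90305318448127
[[227.9, 274.2], [221.8, 103.8], [289.9, 274.3], [296.2, 103.9]] [[228.3, 166.6], [226.8, 110.9], [289.5, 166.7], [291.1, 111.0]]
```

View pics/w2.png

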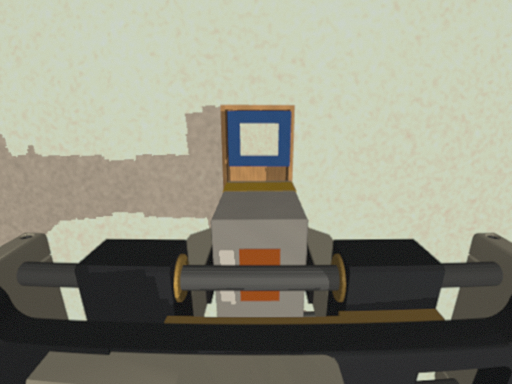

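Box and blue carton appear within 2 px of prediction (far rim at row 106, blue near edge at row 165, held carton's bottom far edge at row 182). Checking the carton's offset before lowering.

Run:
```python
from h import *
d=np.load('pics/w2.npz');c=(d['K'],float(d['k1']),d['R'],d['t'])
print('carton bottom edge',onplane(c,[[223,182],[295,182]],108).round(1),'top far edge',onplane(c,[[219,219],[302,219],[219,217],[302,217]],183).round(1))
print('blue near',onplane(c,[[228,165],[290,165]],77).round(1),'box far',onplane(c,[[221.5,105.5],[294.5,105.5]],35).round(1))
```

```text
carton bottom edge [[437.3 318.8 108. ]
 [488.9 315.  108. ]] top far edge [[444.8 319.9 183. ]
 [483.1 317.1 183. ]
 [444.9 320.9 183. ]
 [483.1 318.1 183. ]]
blue near [[438.3 325.1  77. ]
 [488.8 321.4  77. ]] box far [[432.7 372.8  35. ]
 [499.3 368.   35. ]]
```

Call:
step_arm(
  deltas=[0, 0, -20, 0, 30, 0, 0, -30, 0, 30, 0, 0, -25, 0, 30, 0, 0, -12, 0, 30, 0, 0, -8, 0, 30, 0, 0, -4, 0, 30, 0, 0, -3, 0, 30, 0, 0, -2, 0, 30, 0, 0, 0, 0, 30, 0, 0, 0, 0, 30],
)

```text
time: 6.5
tool_pos: [461.7, 289.7, 44.1]
tcp_rot: [3.14, -0.0, 1.498]
contact_force: [-1.6, -1.6, 6.7]
grip_width: 45.9
finger_force: 30.0
```

Call:
step_arm(
  deltas=[0, 0, 0, 0, 91, 0, 0, 0, 0, 91, 0, 0, 0, 0, 91, 0, 0, 0, 0, 91, 0, 0, 20, 0, 91, 0, 0, 50, 0, 91, 10, -22, 40, 0, 91, 20, -45, 0, 0, 91, 20, -45, 0, 0, 91, 20, -45, 0, 0, 91],
)

```text
time: 7.75
tool_pos: [531.9, 131.2, 152.9]
tcp_rot: [3.141, -0.0, 1.498]
contact_force: [0.5, 0.1, -0.1]
grip_width: 91.1
finger_force: 0.0
```

Run:
```python
from h import *
o=get_obs();print(o['time'],o['tool_pos'].round(1),np.degrees(o['tcp_rot'][2]),o['grip_width'])
c=cam('wrist');im=capture('wrist');cv2.imwrite('pics/w3.png',im[:,:,::-1]);np.savez('pics/w3.npz',K=c[0],k1=c[1],R=c[2],t=c[3])
```

```text
7.75 [531.9 131.2 152.9] 85.8337803900932 91.0910641686278
```

View pics/w3.png

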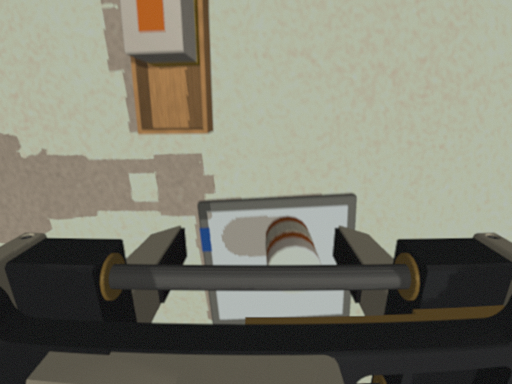

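The carton stands in the box with its near top edge at row ~50 and the box's near rim at row ~131, so the slot is free for the jar.

Run:
```python
from h import *
d=np.load('pics/w3.npz');c=(d['K'],float(d['k1']),d['R'],d['t'])
im=cv2.imread('pics/w3.png');h=cv2.cvtColor(im,cv2.COLOR_BGR2HSV)
print('brightness down col',[(r,im[r,160].tolist()) for r in range(40,72,2)])
print('carton near bottom',onplane(c,[[134,64],[196,62]],4).round(1),'top',onplane(c,[[125,51],[183,51]],79).round(1))
m=cv2.inRange(h,(5,110,40),(20,255,255));m[140:]=0;m[:70]=0;m[:,:120]=0;m[:,220:]=0
q=max(cv2.findContours(m,cv2.RETR_EXTERNAL,cv2.CHAIN_APPROX_NONE)[0],key=cv2.contourArea).reshape(-1,2)
p=onplane(c,q,35);print('box near bbox',p.min(0),p.max(0),q.min(0),q.max(0))
for s in(-1,1):
    e=q[((q[:,0]-172)*s>25)&(q[:,1]<120)&(q[:,1]>75)];P=onplane(c,e,35);f=np.polyfit(P[:,1],P[:,0],1);print(f[0],np.polyval(f,228))
e=q[q[:,1]>127];P=onplane(c,e,35);print('near edge y',P[:,1].min(),np.median(P[:,1]))
```

```text
brightness down col [(40, [153, 165, 172]), (42, [152, 166, 174]), (44, [153, 166, 172]), (46, [152, 166, 173]), (48, [152, 166, 174]), (50, [144, 157, 163]), (52, [112, 122, 128]), (54, [67, 73, 75]), (56, [58, 62, 64]), (58, [61, 64, 66]), (60, [58, 63, 66]), (62, [48, 67, 75]), (64, [23, 64, 76]), (66, [40, 71, 91]), (68, [62, 95, 126]), (70, [75, 122, 163])]
carton near bottom [[413.9 264.1   4. ]
 [477.8 259.9   4. ]] top [[438.6 260.7  79. ]
 [483.4 256.3  79. ]]
box near bbox [419.37201647 191.52499197  35.        ] [494.83132918 253.54445188  35.        ] [132  70] [211 132]
0.07118121824808028 421.824694136704
0.0749228466022129 493.0027589918051
near edge y 191.5249919736465 194.15799135199705
```

Call:
step_arm(
  deltas=[9, -20, 0, 0, 91, 9, -20, 0, 0, 91, 7, -15, 0, 0, 91, 2.5, -7.5, 0, 0, 91, 0, 0, -20, 0, 91, 0, 0, -30, 0, 91, 0, 0, -25, 0, 91, 0, 0, -15, 0, 91, 0, 0, -10, 0, 91, 0, 0, 0, 0, 91],
)

```text
time: 9.05
tool_pos: [558.9, 70.1, 52.5]
tcp_rot: [-3.141, 0.0, 1.498]
contact_force: [0.2, -1.3, 0.3]
grip_width: 90.8
finger_force: 0.0
```

Call:
step_arm(
  deltas=[0, 0, 0, 0, 30, 0, 0, 0, 0, 30, 0, 0, 0, 0, 30, 0, 0, 0, 0, 30, 0, 0, 0, 0, 30, 0, 0, 0, 0, 30, 0, 0, 0, 0, 30, 0, 0, 20, 0, 30, 0, 0, 30, 0, 30, 0, 0, 30, 0, 30],
)

```text
time: 10.3
tool_pos: [558.6, 70.0, 133.1]
tcp_rot: [-3.14, 0.0, 1.498]
contact_force: [1.0, -0.1, -1.7]
grip_width: 49.3
finger_force: 30.0
```

Call:
step_arm(
  deltas=[-11.6, 19.7, 0, 0, 30, -20, 31, 0, 0, 30, -20, 31, 0, 0, 30, -20, 31, 0, 0, 30, -20, 31, 0, 0, 30, -10, 16, 0, 0, 30, 0, 0, 0, 0, 30, 0, 0, -20, 0, 30, 0, 0, -30, 0, 30, 0, 0, 0, 0, 30],
)

```text
time: 11.55
tool_pos: [456.3, 228.4, 80.8]
tcp_rot: [-3.137, 0.002, 1.497]
contact_force: [0.4, -0.2, -1.2]
grip_width: 49.3
finger_force: 30.0
```

Run:
```python
from h import *
o=get_obs();print(o['time'],o['tool_pos'].round(1),o['contact_force'].round(1))
for n in('scene','side','wrist'):
    im=capture(n);cv2.imwrite(f'pics/{n}4.png',im[:,:,::-1])
```

```text
11.55 [456.3 228.4  80.8] [ 0.4 -0.2 -1.2]
```

Call:
step_arm(
  deltas=[0, 0, -20, 0, 30, 0, 0, -8, 0, 30, 0, 0, -4, 0, 30, 0, 0, -3, 0, 30, 0, 0, -2, 0, 30, 0, 0, -1.5, 0, 30, 0, 0, -1, 0, 30, 0, 0, 0, 0, 30, 0, 0, 0, 0, 30, 0, 0, 0, 0, 30],
)

```text
time: 12.95
tool_pos: [457.4, 229.7, 43.3]
tcp_rot: [3.141, -0.0, 1.498]
contact_force: [0.3, 1.0, -0.9]
grip_width: 49.6
finger_force: 29.9
```

Call:
step_arm(
  deltas=[0, 0, -1, 0, 30, 0, 0, -1, 0, 30, 0, 0, -0.5, 0, 30, 0, 0, 0, 0, 30, 0, 0, 0, 0, 30, 0, 0, 0, 0, 30, 0, 0, 0, 0, 30, 0, 0, 0, 0, 30, 0, 0, 0, 0, 30, 0, 0, 0, 0, 30],
)

```text
time: 14.2
tool_pos: [457.3, 229.7, 40.7]
tcp_rot: [3.142, 0.0, 1.498]
contact_force: [-0.4, -0.1, -0.5]
grip_width: 49.8
finger_force: 29.9
```

Call:
step_arm(
  deltas=[0, 0, 0, 0, 91, 0, 0, 0, 0, 91, 0, 0, 0, 0, 91, 0, 0, 0, 0, 91, 0, 0, 20, 0, 91, 0, 0, 50, 0, 91, 0, -22, 40, 0, 91, 0, -45, 0, 0, 91, 0, -45, 0, 0, 91, 0, -45, 0, 0, 91],
)

```text
time: 15.45
tool_pos: [457.3, 71.4, 151.0]
tcp_rot: [3.141, -0.0, 1.498]
contact_force: [1.3, -0.8, 0.1]
grip_width: 91.1
finger_force: 0.0
```

Run:
```python
from h import *
o=get_obs();print(o['time'],o['tool_pos'].round(1),np.degrees(o['tcp_rot'][2]),o['grip_width'])
c=cam('wrist');im=capture('wrist');cv2.imwrite('pics/w5.png',im[:,:,::-1]);np.savez('pics/w5.npz',K=c[0],k1=c[1],R=c[2],t=c[3])
s=capture('side');cv2.imwrite('pics/s5.png',s[:,:,::-1])
J=np.array([457,228.2])
print(proj(c,[[*J,79],[*(J+[25,0]),79],[*(J-[0,25]),79],[*(J-[0,25]),4]]).round(1))
a=im[:,:,::-1][0:220,120:400];b=s[:,:,::-1][90:200,190:330]
f=lambda x:cv2.resize(x,None,fx=300/x.shape[0],fy=300/x.shape[0],interpolation=cv2.INTER_CUBIC)
cv2.imwrite('pics/v5.png',np.hstack([f(a),f(b)]))
```

```text
15.45 [457.3  71.4 151. ] 85.84061499258688 91.14583444754645
[[242.6  -1.5]
 [277.1  -4.2]
 [245.5  35.1]
 [248.9  53.8]]
```

View pics/v5.png

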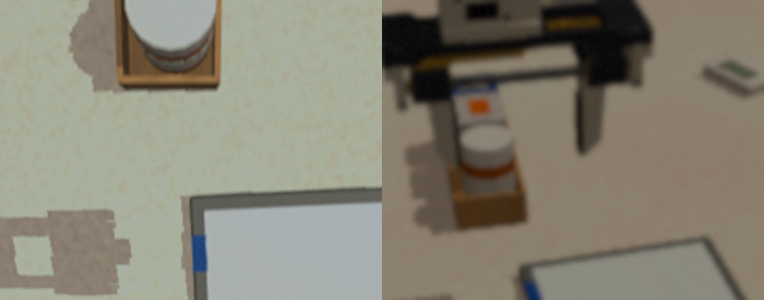

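The wrist and side views show the jar upright in the box: lid near edge at row ~37 (35 predicted), bottom inside the near wall, and the carton standing behind it. On to the tube.

Call:
step_arm(
  deltas=[-3, -20, 15, 0, 91, -5, -40, 20, 0, 91, -5, -40, 20, 0, 91, -5, -40, 20, 0, 91, -5, -40, 20, 0, 91, -5, -30, 15, 0, 91, -5, -20, 10, 0, 91, -3, -5, 0, 1, 91, 0, 0, 0, 1, 91, 0, 0, 0, 0, 91],
)

```text
time: 16.8
tool_pos: [421.3, -161.3, 270.3]
tcp_rot: [-3.141, -0.001, 1.534]
contact_force: [0.8, -0.0, 0.7]
grip_width: 91.0
finger_force: 0.0
```

Run:
```python
from h import *
o=get_obs();print(o['time'],o['tool_pos'].round(1),np.degrees(o['tcp_rot'][2]),o['grip_width'])
c=cam('wrist');im=capture('wrist');cv2.imwrite('pics/w6.png',im[:,:,::-1]);np.savez('pics/w6.npz',K=c[0],k1=c[1],R=c[2],t=c[3])
h=cv2.cvtColor(im,cv2.COLOR_RGB2HSV)
print(proj(c,[[422.4,-226.5,120],[422.4,-226.5,106],[419,-323,120]]).round(1))
for k,lo,hi in(('blue',(100,120,30),(130,255,255)),('green',(45,100,30),(85,255,255)),('orange',(2,170,60),(14,255,255))):
    m=cv2.inRange(h,lo,hi)
    for q in cv2.findContours(m,cv2.RETR_EXTERNAL,cv2.CHAIN_APPROX_NONE)[0]:
        A=cv2.contourArea(q)
        if A>60:
            (e,r)=cv2.minEnclosingCircle(q);print(k,A,cv2.boundingRect(q),np.round(e,1),round(r,1),onplane(c,[e],120).round(1))
```

```text
16.8 [ 421.3 -161.3  270.3] 87.89148538264233 90.99444367669386
[[262.1 234.2]
 [261.9 229.4]
 [262.  301.9]]
blue 417.5 (251, 222, 23, 25) [262.  233.9] 12.3 [[ 422.3 -226.1  120. ]]
green 343.0 (252, 291, 21, 21) [262. 300.] 11.4 [[ 419.1 -320.1  120. ]]
orange 1941.5 (239, 184, 45, 82) [261.2 224.9] 44.3 [[ 421.8 -214.5  120. ]]
```

Call:
step_arm(
  deltas=[0.5, -25, 0, 0, 91, 0.5, -30, 0, 0, 91, 0, -10.7, -20, 0, 91, 0, 0, -40, 0, 91, 0, 0, -45, 0, 91, 0, 0, -45, 0, 91, 0, 0, -30, 0, 91, 0, 0, -16, 0, 91, 0, 0, 0, 0, 91, 0, 0, 0, 0, 91],
)

```text
time: 18.1
tool_pos: [422.9, -227.9, 75.3]
tcp_rot: [3.141, 0.001, 1.533]
contact_force: [-0.7, -0.1, 0.8]
grip_width: 91.0
finger_force: 0.0
```

Call:
step_arm(
  deltas=[0, 0, 0, 0, 15, 0, 0, 0, 0, 15, 0, 0, 0, 0, 15, 0, 0, 0, 0, 15, 0, 0, 0, 0, 15, 0, 0, 0, 0, 15, 0, 0, 0, 0, 15, 0, 0, 0, 0, 15, 0, 0, 0, 0, 15, 0, 0, 0, 0, 15],
)

```text
time: 19.35
tool_pos: [422.3, -228.0, 74.7]
tcp_rot: [3.142, -0.0, 1.533]
contact_force: [-0.1, 0.2, -0.4]
grip_width: 28.8
finger_force: 30.0
```

The tube is gripped (28.8 mm wide, 30 N). The tool can't tilt, so I'll draw the tube out and pivot it in the pads by pushing its tip against the plate's near (-y) edge.

Call:
step_arm(
  deltas=[0, 0, 10, 0, 15, 0, 0, 25, 0, 15, 0, 0, 35, 0, 15, 0, 0, 25, 0, 15, 0, 0, 0, 0, 15, 0, 0, 0, 0, 15, 15, 16, 0, 0, 15, 27, 29, 0, 0, 15, 27, 29, 0, 0, 15, 27, 29, 0, 0, 15],
)

```text
time: 20.6
tool_pos: [518.4, -123.8, 168.2]
tcp_rot: [-3.139, -0.001, 1.532]
contact_force: [0.7, -0.4, -0.3]
grip_width: 28.8
finger_force: 30.0
```

Call:
step_arm(
  deltas=[20, 20, 0, 0, 15, 7.7, 10, 0, 0, 15, 0, 0, 0, 0, 15, 0, 0, -20, 0, 15, 0, 0, -30, 0, 15, 0, 0, -25, 0, 15, 0, 0, -12, 0, 15, 0, 0, -6, 0, 15, 0, 0, 0, 0, 15, 0, 0, 0, 0, 15],
)

```text
time: 21.85
tool_pos: [546.6, -95.2, 77.6]
tcp_rot: [3.14, 0.0, 1.533]
contact_force: [0.4, 0.2, -0.9]
grip_width: 28.6
finger_force: 30.0
```

Run:
```python
from h import *
for n in('scene','side'):
    im=capture(n)[:,:,::-1];cv2.imwrite(f'pics/{n}7.png',im)
    h=cv2.cvtColor(np.ascontiguousarray(im),cv2.COLOR_BGR2HSV);m=cv2.inRange(h,(105,120,30),(130,255,255))
    for q in cv2.findContours(m,cv2.RETR_EXTERNAL,cv2.CHAIN_APPROX_NONE)[0]:
        if cv2.contourArea(q)>15:print(n,cv2.contourArea(q),cv2.boundingRect(q))
    print(proj(cam(n),[[546,-95,111],[546,-95,3]]).round(0))
```

```text
scene 82.0 (154, 361, 68, 9)
scene 952.0 (437, 49, 71, 42)
scene 743.5 (388, 9, 50, 27)
[[230. 197.]
 [231. 227.]]
side 181.0 (483, 271, 29, 65)
side 16.5 (243, 194, 5, 8)
side 126.5 (301, 193, 15, 14)
side 326.5 (71, 59, 21, 32)
side 556.5 (131, 51, 53, 35)
[[306. 202.]
 [302. 243.]]
```

Call:
step_arm(
  deltas=[0, 0, -2, 0, 15, 0, 0, -2, 0, 15, 0, 5, 0, 0, 15, 0, 6, 0, 0, 15, 0, 6, 0, 0, 15, 0, 6, 0, 0, 15, 0, 6, 0, 0, 15, 0, 6, 0, 0, 15, 0, 5, 0, 0, 15, 0, 0, 0, 0, 15],
)

```text
time: 23.2
tool_pos: [546.2, -54.9, 72.9]
tcp_rot: [3.141, 0.0, 1.533]
contact_force: [-0.8, -1.4, -0.2]
grip_width: 28.9
finger_force: 30.0
```

Call:
step_arm(
  deltas=[0, 4, 0, 0, 15, 0, 4, -0.3, 0, 15, 0, 4, -0.5, 0, 15, 0, 4, -0.7, 0, 15, 0, 4, -1, 0, 15, 0, 4, -1.5, 0, 15, 0, 0, 0, 0, 15, 0, 0, 0, 0, 15, 0, 0, 0, 0, 15, 0, 0, 0, 0, 15],
)

```text
time: 24.45
tool_pos: [545.8, -30.9, 68.6]
tcp_rot: [-3.141, -0.0, 1.532]
contact_force: [-0.4, 0.8, -0.4]
grip_width: 29.1
finger_force: 30.0
```

Run:
```python
from h import *
o=get_obs();print(o['tool_pos'].round(1),o['contact_force'].round(1),o['moment'].round(2))
for n in('scene','side'):
    im=np.ascontiguousarray(capture(n)[:,:,::-1]);cv2.imwrite(f'pics/{n}8.png',im)
s=cv2.imread('pics/side8.png')[150:270,230:380];a=cv2.imread('pics/scene8.png')[150:270,180:330]
f=lambda x:cv2.resize(x,None,fx=2.6,fy=2.6,interpolation=cv2.INTER_CUBIC)
cv2.imwrite('pics/v8.png',cv2.convertScaleAbs(np.hstack([f(s),f(a)]),alpha=1.6))
```

```text
[545.8 -30.9  68.6] [-0.4  0.8 -0.4] [-0.26  0.08 -0.04]
```

View pics/v8.png

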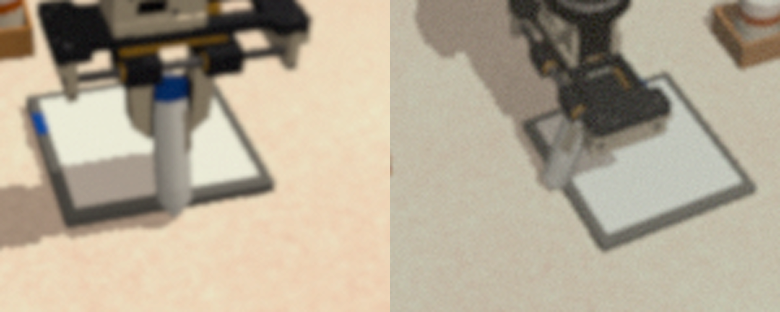

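The tube is pivoting as planned: its tip is caught outside the plate's edge at ~(175,205) in the left crop, with the cap leaning toward +y inside the fingers. Continuing along the arc.

Call:
step_arm(
  deltas=[0, 5.8, -2.2, 0, 15, 0, 5.6, -2.6, 0, 15, 0, 5.3, -3, 0, 15, 0, 5.2, -3.3, 0, 15, 0, 4.9, -3.7, 0, 15, 0, 4.6, -4, 0, 15, 0, 4.4, -3, 0, 15, 0, 0, 0, 0, 15, 0, 0, 0, 0, 15, 0, 0, 0, 0, 15],
)

```text
time: 25.8
tool_pos: [547.0, 6.3, 47.9]
tcp_rot: [3.139, -0.001, 1.533]
contact_force: [0.4, 4.1, 8.1]
grip_width: 28.8
finger_force: 30.0
```

Call:
step_arm(
  deltas=[0, 0, 10, 0, 15, 0, 0, 25, 0, 15, 0, 0, 40, 0, 15, 0, 0, 40, 0, 15, 0, 10, 20, 0, 15, 0, 15, 0, 0, 15, 0, 15, 0, 0, 15, 0, 4, 0, 0, 15, 0, 0, 0, 0, 15, 0, 0, 0, 0, 15],
)

```text
time: 27.05
tool_pos: [545.9, 48.6, 181.5]
tcp_rot: [-3.141, 0.0, 1.533]
contact_force: [0.1, -1.1, -1.4]
grip_width: 28.8
finger_force: 30.0
```

Run:
```python
from h import *
o=get_obs();print(o['time'],o['tool_pos'].round(1),o['contact_force'].round(1),o['grip_width'],o['finger_force'])
P=o['tool_pos']+[0,0,19]
for n in('scene','side'):
    im=np.ascontiguousarray(capture(n)[:,:,::-1]);cv2.imwrite(f'pics/{n}9.png',im);c=cam(n)
    h=cv2.cvtColor(im,cv2.COLOR_BGR2HSV);m=cv2.inRange(h,(100,100,20),(130,255,255))
    for q in cv2.findContours(m,cv2.RETR_EXTERNAL,cv2.CHAIN_APPROX_NONE)[0]:
        x,y,w,hh=cv2.boundingRect(q)
        if cv2.contourArea(q)>8 and 180<x<380 and 90<y<260:
            M=q.reshape(-1,2).mean(0);o_,d=ray(c,M);d=d[0];s=(P[0]-o_[0])/d[0] ;print(n,cv2.contourArea(q),(x,y,w,hh),'on plane x=tube:',(o_+d*s).round(1))
    for t in(0,30,45,60):
        a=np.radians(t);u=np.array([0,np.sin(a),np.cos(a)]);print(n,t,'cap',proj(c,P+u*19).round(1).tolist(),'tip',proj(c,P-u*88.7).round(1).tolist())
```

```text
27.05 [545.9  48.6 181.5] [ 0.1 -1.1 -1.4] 28.7916565643227 30.00015713274479
scene 0 cap [[285.8, 143.9]] tip [[283.0, 177.8]]
scene 30 cap [[289.3, 143.6]] tip [[267.3, 180.0]]
scene 45 cap [[290.7, 144.1]] tip [[260.7, 178.2]]
scene 60 cap [[291.7, 145.0]] tip [[255.6, 174.5]]
side 17.5 (243, 194, 5, 8) on plane x=tube: [ 545.9  487.4 -325.6]
side 40.0 (279, 111, 13, 6) on plane x=tube: [545.9  43.4 227.3]
side 0 cap [[283.7, 115.5]] tip [[282.4, 161.0]]
side 30 cap [[282.2, 114.6]] tip [[289.1, 167.5]]
side 45 cap [[281.6, 115.2]] tip [[292.2, 166.6]]
side 60 cap [[281.1, 116.3]] tip [[294.9, 162.6]]
```

Run:
```python
import cv2,numpy as np
for n,(x0,x1,y0,y1) in {'scene':(236,306,136,198),'side':(262,318,104,186)}.items():
    a=cv2.imread(f'pics/{n}9.png').astype(int);b=cv2.imread(f'pics/{n}4.png').astype(int)
    d=np.abs(a-b).max(2);sat=(a.max(2)-a.min(2));v=a.max(2)
    print(n,x0,y0)
    for y in range(y0,y1,2):
        print(y,''.join('.' if d[y,x]<14 else ('#' if v[y,x]<50 else ('s' if sat[y,x]>0.2*v[y,x] else 'o')) for x in range(x0,x1)))
```

```text
scene 236 136
136 sosososoooooossoo......................oo#############################
138 ooosoosoooooooosoo.....................oo#############################
140 oooosoosooooo..........................oo#############################
142 ooooooosoosooo.........................oo########sss##################
144 oossoosooooooooo.......................ooooo####ssss##################
146 ssosoossosooooooo......................oooooo###s#####################
148 osoooosoooosooooo.....................ooooooooooooo###################
150 osooooosoosoosooooo..................oooooooooooooooo##o##########oooo
152 ooooooooooooooosoooo...............oooooooooooooooossooosooooosoo.....
154 ooososoooooooosoooooo............oooooooooooooooooooosooooooo........o
156 oooooooooooooooooosoooo........ooooooooooooooooooososososoooooo.....oo
158 ooooooooooooooooossoosoo.....ooooooo.oooooooooo..oosoosooooooso.....ss
160 oooooooooooooooosoooooooo...ooooo....oooooooo...oosooooooooooo..oo....
162 oooosooosoooosooooooooosooooooooo.....ooooo.......o..............ooo..
164 .ooooooooosooooooooooooooooooo..
[... 3052 characters left out ...]
ooooooooo....................
164 ........................soooooooooo.....................
166 ..........................sooooooo......................
168 .............................ssss.......................
170 ........................................................
172 ........................................................
174 ........................................................
176 ........................................................
178 ........................................................
180 ........................................................
182 ........................................................
184 ........................................................
```

Call:
step_arm(
  deltas=[0, 0, 0, 0, 15, 0, 0, 0, 0, 15, 0, 0, 0, 0, 15, 0, 0, 0, 0, 15, 0, 0, 0, 0, 15, 0, 0, 0, 0, 15, 0, 0, 0, 0, 15, 0, 0, 0, 0, 15, 0, 0, 0, 0, 15, 0, 0, 0, 0, 15],
)

```text
time: 28.4
tool_pos: [546.1, 48.8, 181.9]
tcp_rot: [3.141, 0.0, 1.533]
contact_force: [0.2, -0.3, -1.1]
grip_width: 28.6
finger_force: 30.0
```

Run:
```python
from h import *
o=get_obs();print(o['time'],o['tool_pos'].round(1),o['grip_width'],o['finger_force'],np.abs(o['dq']).max())
s=capture('side')[:,:,::-1].astype(int);b=cv2.imread('pics/side9.png').astype(int)
d=np.abs(s-b).max(2)[100:175,260:320];print('changed px',(d>25).sum())
```

```text
28.4 [546.1  48.8 181.9] 28.578241782241324 30.000218600034714 0.0006787220108307477
changed px 0
```

The tube is still, leaning about 45°, with its middle within a few mm of the plate centre and its tip about 125 mm above the plate. Handing in.

```bash
python3 -c "
from plant import *
print(close_job())"
```

```text
the job is handed in; nothing more can be done
None
```

I handed the job in at about 28 s; no verdict came back. By my last measurements the jar and carton stand upright in the kit box, and the gripper holds the blue-capped tube still, cap up, leaning about 45° over the plate centre with its lower end about 125 mm above the plate.

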